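# Load the cassette feeder of the digitising bench

### The job

Load the feeder for the next digitising run: lay every small video cassette from the mat flat in the hopper, one on another, then take the loading press by its wooden handle and push the stack squarely down until the lift plate bottoms out level and its catch holds it down. Stand the press back upright in its dish and press both hopper covers down until they snap shut. Leave the other things on the bench where they are.

Things in the scene. Friction and masses are not known exactly. Their poses are not given: they have to be found in the camera images.
- feeder: cream cassette feeder with black trim, fixed. Origin: on the bench under the middle of the hopper; x points to the machine's rear, z up. Base 150 (x) x 130 (y) x 50 mm high about the origin; the rear body, 65 mm high, goes on to x = 190 mm. On the base stands the hopper, 135 mm high. Two catch housings stand outside its corners at (27, -38) and (-27, 38) mm, up to 10 mm above its top
- hopper_top (a point): middle of the hopper's mouth, 135 mm above the bench; axes as the feeder's. Aluminium end walls (5 mm) and corner guides (4 mm); well 71 (x) x 53 (y) mm, flared outwards by some 5 mm in its top 10 mm. Its +y and -y sides are open between the guides, 40 mm wide in x, down to the base: room for fingers. Cassettes lie with the long side along x, either way round
- lift_plate (a joint): how far the lift plate is pressed down (m): 0 up, 0.021 bottomed out. A spring pushes it up, 3 N at the top to 10 N at the bottom; the cassettes' weight does not move it. From 0.009 on a hidden catch drags (up to about 12 N of push in all). Pushed past about 0.019 it clicks and, let go, the plate stays at about 0.019; with less it springs back up
- plate_top (a point): middle of the top of the yellow lift plate (64 x 46 x 5 mm) in the hopper: 83 mm above the bench (52 mm below the hopper's top) when up, 62 mm when bottomed out. Axes as the feeder's when level; pushed askew, the plate rocks up to 0.12 rad about x and y, and levels itself when let go
- tape_1: small dark-grey digital video cassette, 66 (x) x 48 (y) x 12 (z) mm, about 35 g, lying flat, window and coloured label up, on the grey-green sorting mat (look only: things lie at bench height). Origin: centre of the underside; x along the 66 mm side. The number of cassettes varies; an absent one reads None from the start
- tape_2: small dark-grey digital video cassette, 66 (x) x 48 (y) x 12 (z) mm, about 35 g, lying flat, window and coloured label up, on the grey-green sorting mat (look only: things lie at bench height). Origin: centre of the underside; x along the 66 mm side. The number of cassettes varies; an absent one reads None from the start
- tape_3: small dark-grey digital video cassette, 66 (x) x 48 (y) x 12 (z) mm, about 35 g, lying flat, window and coloured label up, on the grey-green sorting mat (look only: things lie at bench height). Origin: centre of the underside; x along the 66 mm side. The number of cassettes varies; an absent one reads None from the start
- tape_4: small dark-grey digital video cassette, 66 (x) x 48 (y) x 12 (z) mm, about 35 g, lying flat, window and coloured label up, on the grey-green sorting mat (look only: things lie at bench height). Origin: centre of the underside; x along the 66 mm side. The number of cassettes varies; an absent one reads None from the start
- tape_5: small dark-grey digital video cassette, 66 (x) x 48 (y) x 12 (z) mm, about 35 g, lying flat, window and coloured label up, on the grey-green sorting mat (look only: things lie at bench height). Origin: centre of the underside; x along the 66 mm side. The number of cassettes varies; an absent one reads None from the start
- press: loading press: a flat rubber-faced aluminium foot 60 (x) x 42 (y) x 12 mm, a 16 mm steel stem, and a dark wooden handle 42 (x) x 26 (y) x 44 mm from 48 to 92 mm above its face; about 350 g. Origin: centre of the underside of the foot, z up the handle. It stands in its dish, long side along the dish's
- press_grip (a point): middle of the press's handle, 70 mm above its face; grip it across the 26 mm side (the press's y)
- stand: the press's dish, dark, fixed: 86 (x) x 68 (y) mm outside, rim 12 mm high, 4 mm walls and a 4 mm floor with a rubber liner, so 78 x 60 mm inside. Origin: centre of its underside on the bench
- front_cover (a joint): hinge angle of the hopper's front cover: 0 shut, 2.1 to 2.35 as found (open, leaning outwards), 2.4 its stop. Hinge line: along the feeder's y, 50 mm to the -x side of the hopper's middle, 137 mm above the bench. A stiff hinge keeps it at any angle; it swings lightly, stops on its catch at about 0.37 rad and snaps shut under about 7 N on the thumb pad. Shut and caught: under 0.01
- back_cover (a joint): hinge angle of the hopper's back cover: 0 shut, 2.1 to 2.35 as found (open, leaning outwards), 2.4 its stop. Hinge line: along the feeder's y, 50 mm to the +x side of the hopper's middle, 137 mm above the bench. A stiff hinge keeps it at any angle; it swings lightly, stops on its catch at about 0.37 rad and snaps shut under about 7 N on the thumb pad. Shut and caught: under 0.01
- front_cover_pad (a point): middle of the orange thumb pad on the front cover's outer face, 40 mm from the hinge line. The cover is a dark panel 46 mm long (from 3 to 49 mm off the hinge line), 62 mm wide, 4 mm thick; shut, it lies level from the hinge to the hopper's middle, its top 6 mm above the hopper's
- back_cover_pad (a point): middle of the orange thumb pad on the back cover's outer face, 40 mm from the hinge line. The cover is a dark panel 46 mm long (from 3 to 49 mm off the hinge line), 62 mm wide, 4 mm thick; shut, it lies level from the hinge to the hopper's middle, its top 6 mm above the hopper's
- vhs: large black video cassette, 187 x 103 x 25 mm: a bystander. Origin: centre of the underside
- audio_case: audio cassette case, 69 x 109 x 16 mm, grey and red: a bystander. Origin: centre of the underside
- film_can: round aluminium film can, 96 mm across, 22 mm high: a bystander. Origin: centre of the underside
- label_roll: white roll of labels, 60 mm across, 28 mm high: a bystander. Origin: centre of the underside
- dust_brush: hand brush lying on the bench: a bystander. Origin: underside
- reader: black and grey hand-held code reader, about 180 x 62 x 30 mm: a bystander. Origin: underside
Mind the look-alikes: they are no part of the job. What is shaped like the tape_4 but blue is not meant. Leave any turquoise look-alike of the stand alone.

How it is judged:
By the outcome, as a careful person would: the job done as asked, in the order asked, and still so for the second after the job is handed in, with the robot touching nothing.
Of tape_1, tape_2, tape_3, tape_4, tape_5 only 3 to 5 are there at a start; the rules pass over those that are not, and their reading is None.
At some moment in a run one of tape_1, tape_2, tape_3, tape_4, tape_5 may be knocked a few centimetres aside while the robot is not near it.
It also fails if it takes over 208 s, if anything falls off the work surface, if the arm or the gripper's body presses on something with over 40 N, if the wrist force passes 120 N, or if a joint passes its speed limit or range.

### The arm

A 6-joint arm with a two-finger parallel gripper is mounted at the origin on the work surface. World frame = base frame: x ahead of the robot, y to its left, z up, the work surface at z = 0. Lengths are in m, angles in degrees, forces in N, time in s.
With the tool pointing down it reaches from about 0.35 to 0.875 m from the base axis. Payload 4.2 kg.
Tool frame: the origin (TCP) lies on the front face of the gripper's body, between the roots of the fingers; the fingertips stand finger_overhang ahead of it and the grasp point (between the pads) lies 51 mm ahead of it (finger_overhang is the distance from the TCP to the fingertips, in m); z points along the fingers, y is the line along which they close (so a half turn about z gives the same grasp; the last joint's range is limited). The gripper opens to 87 mm and grips with 3 to 60 N. Pads are 19 mm wide; open, the fingers measure 117 mm over their backs; the gripper's body (75 mm by 190 mm) begins 51 mm behind the grasp point.
Start: joints at [-62.361, 22.042, 0.453, 0, -68.411, -14.817], TCP at [0.139, -0.609, 0.292] pointing down, gripper open.
Joint ranges: [-179.83, 179.83], [-69.29, 118.12], [-61.27, 80.66], [-181.25, 117.63], [-171.15, -9.14], [-177.46, 177.46]. Speed limits (degrees/s): [159.86, 159.86, 180, 180, 180, 180].

### API

Orientations are given as a 3x3 rotation matrix whose columns are the frame's x, y, z axes.
In Python, from station import sense, capture, camera_model, finish_job, finger_overhang gives the robot as it stands. The module is installed in compiled form; this text tells all that it offers.
- The arm moves only by the tool jog_arm, never from a script. Its argument "rows" is a list that holds one entry, the list of rows, each a list of 4 numbers: the shift along the tool's x, y, z in m, then the turn about the tool's z in rad. A call has 1 to 20 rows; each row shifts and turns the commanded pose from where the row before left it, along the tool's axes as they then stand; what a row does not reach is not made up. A row lasts 1/8 s, in which the tool goes at most 62.5 mm and 10.7 degrees, less where a joint would pass 70% of its speed; a pose out of reach is approached as far as the arm can. A call is refused whole if a number of a shift passes 0.0625 or a number of a turn 0.188, either way. A call with a gripper value outside its range is refused whole. "claw" is the opening, from 0 (shut) to 1 (fully open), set as the call begins (left out, the last holds). The fingers move at their own pace and stop on an object; the grip force is fixed at half the most. Time passes only in rows, so rows that do not move let the fingers close. It gives the time, the measured TCP pose, the force, the opening and the grip force at its end, in the units of the state.
- sense(): the state, without advancing time (a new reading comes with each control period).
- capture(name): name is "scene" or "top" or "wrist"; returns the picture (480x640x3 uint8, red, green, blue); there is no depth.
- camera_model(name): a dict with "fovy" (degrees; the focal length in pixels is half the picture's height over the tangent of half this angle, whatever the lens; pixels are square), "cx", "cy" (the principal point, pixels), "k1" (the pictures are not rectified: a ray, as slopes to the right and down, at radius r is drawn at 1 + k1 r^2 times it, then the intrinsics apply), "eye" and "rotation" of the camera in the world. Camera axes: x right, y down, z forward; pixel columns grow to the right and rows downward; lengths in m; the calibration is good to about 2 mm. A picture is of the moment at which its call begins: read the wrist's pose just before it. camera_model takes no time and is no camera call; for the wrist camera it gives the pose at the moment of the call.
- finish_job(): hands the job in; it is judged then, once.
The state is a dict: "time_s": time; "joints": joint angles; "joint_velocities": joint speeds; "effort": joint torques, N m; "tcp_pos": TCP position; "ee_rot": TCP orientation; "wrist_force": force on the tool from outside, world axes, zero at the start; "moment": the same for the moment, N m; "gripper_width": opening from 0.0 (shut) to 1.0 (fully open); "gripper_force": force on a finger pad.
Only numpy, scipy, OpenCV 4.12 (cv2) and the standard library are available. Lean on these libraries where they do the work, as an engineer would, in place of code of your own. Each camera call takes 0.05 s, during which the arm holds its last target. There are 200 camera calls.

## Working session

There is one attempt and no reset: what is moved stays moved. The work goes in short steps, Python scripts to look and compute and a tool call to move; the robot and the scene stay as the last step left them, time stands still between calls to the robot, and variables do not carry over. Pictures are saved under pics/ and viewed, at most 16 in all, crops included, and the job is handed in when it is done.

Besides the shell and the picture viewer there is one more tool, called after "Request:" by a JSON object that holds its "name" and its "arguments", one argument or row to a line. jog_arm: Moves the arm, as the interface text tells. Its arguments: {"type":"object","properties":{"rows":{"type":"array"},"claw":{"type":"number"}},"required":["rows"]}

```bash
ls; mkdir -p pics
python3 - <<'E'
from station import *
import cv2,numpy as np
print(finger_overhang, sense())
for n in("scene","top","wrist"):
    m=camera_model(n);print(n,m)
    cv2.imwrite(f"pics/{n}0.png",capture(n)[...,::-1])
E
```

```text
pics
0.0697 {'time_s': 0.0, 'joints': array([-6.23606177e+01,  2.20921661e+01,  3.80707560e-01, -2.98456258e-02,
       -6.84122962e+01, -1.48158183e+01]), 'joint_velocities': array([-0.09132354, -0.00682343, -0.11905915, -0.01193227,  0.10134701,
        0.04125734]), 'effort': array([-1.80892352e-03, -3.90664816e+01,  1.87405533e+01,  4.22017872e+00,
        1.09519003e-02, -1.99470142e-04]), 'tcp_pos': array([ 0.13863949, -0.60896929,  0.29114876]), 'ee_rot': array([[-9.75100767e-01, -2.21761507e-01, -5.72886903e-04],
       [-2.21762231e-01,  9.75098427e-01,  2.13810492e-03],
       [ 8.44717485e-05,  2.21191243e-03, -9.99997550e-01]]), 'wrist_force': array([-0.00759708,  0.02289084,  0.5377048 ]), 'moment': array([-0.02648736,  0.01755571,  0.01994166]), 'gripper_force': 0.0, 'gripper_width': 0.998738028163656}
scene {'fovy': 55.58550683211537, 'cx': 317.515180290863, 'cy': 238.64577415910676, 'k1': -0.06977182955892937, 'eye': array([ 1.13558394, -0.62808137,  1.02141142]), 'rotation': array([[ 0.72666226,  0.49959058, -0.47156253],
       [ 0.68683598, -0.51355252,  0.51431522],
       [ 0.01477491, -0.69761957, -0.71631602]])}
top {'fovy': 46.70006858098722, 'cx': 308.4238569832632, 'cy': 236.62536404385685, 'k1': -0.15361837028202066, 'eye': array([0.43928903, 0.02025084, 1.3706141 ]), 'rotation': array([[-2.83447447e-02, -9.97191487e-01,  6.93232556e-02],
       [-9.99596077e-01,  2.84195962e-02,  9.35304239e-05],
       [-2.06340668e-03, -6.92926033e-02, -9.97594245e-01]])}
wrist {'fovy': 64.71242082855916, 'cx': 318.5408845524112, 'cy': 242.47372658270888, 'k1': 0.020191556177807286, 'eye': array([ 0.05819554, -0.62846661,  0.38391079]), 'rotation': array([[-0.22079661,  0.9308579 ,  0.2911227 ],
       [ 0.97531803,  0.2101506 ,  0.06776033],
       [ 0.00189562,  0.29889847, -0.95428304]])}
```

View pics/top0.png

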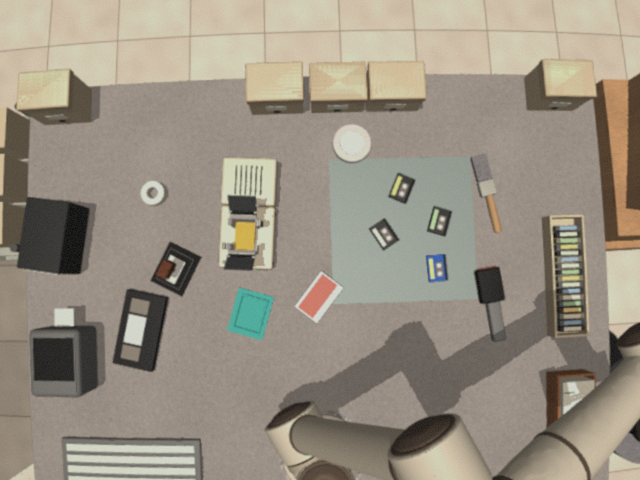

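View pics/scene0.png

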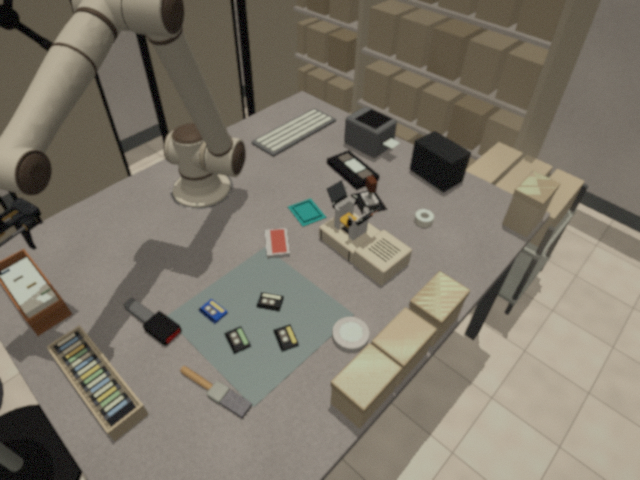

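The top view shows three dark-grey cassettes on the mat at (402,188), (439,221) and (384,234). The blue one at (437,268) is the decoy. The press stands in the dark dish at (176,268), and the turquoise dish at (251,313) is the look-alike. The feeder is at about (246,215), with its yellow plate at (245,237).

```bash
cat > h.py <<'E'
from station import *
import cv2,numpy as np
def rays(m,px):
    f=240/np.tan(np.radians(m["fovy"]/2)); px=np.atleast_2d(np.float64(px))
    K=np.array([[f,0,m["cx"]],[0,f,m["cy"]],[0,0,1]])
    n=cv2.undistortPoints(px[:,None],K,np.array([m["k1"],0,0,0]))[:,0]
    d=np.c_[n,np.ones(len(n))]@m["rotation"].T
    return m["eye"],d
def onz(m,px,z):
    e,d=rays(m,px); return e+d*((z-e[2])/d[:,2])[:,None]
def proj(m,P):
    f=240/np.tan(np.radians(m["fovy"]/2))
    K=np.array([[f,0,m["cx"]],[0,f,m["cy"]],[0,0,1]])
    q=(np.atleast_2d(P)-m["eye"])@m["rotation"]
    return cv2.projectPoints(q[:,None],np.zeros(3),np.zeros(3),K,np.array([m["k1"],0,0,0]))[0][:,0]
def rect(m,c,z):
    p=onz(m,c.reshape(-1,2),z)[:,:2].astype(np.float32)
    (cx,cy),(w,h),a=cv2.minAreaRect(p)
    if w<h: w,h,a=h,w,a+90
    return np.array([cx,cy]),w,h,(a+90)%180-90   # long side angle
def blobs(mask,amin,amax=1e9):
    cs,_=cv2.findContours(mask.astype(np.uint8),cv2.RETR_EXTERNAL,cv2.CHAIN_APPROX_NONE)
    return [c for c in cs if amin<cv2.contourArea(c)<amax]
def shot(n,name=None):
    m=camera_model(n); im=capture(n)
    if name: cv2.imwrite(f"pics/{name}.png",im[...,::-1])
    return m,im,cv2.cvtColor(im,cv2.COLOR_RGB2HSV)
E
python3 - <<'E'
from h import *
m=camera_model("top"); b=cv2.imread("pics/top0.png"); hsv=cv2.cvtColor(b,cv2.COLOR_BGR2HSV)
V=hsv[...,2]
print("tapes")
mk=cv2.morphologyEx((V<75).astype(np.uint8),cv2.MORPH_CLOSE,np.ones((5,5)))
for c in blobs(mk,150,1200):
    x,y,w,h=cv2.boundingRect(c)
    if 335<x<475 and 155<y<300 or 140<x<210 and 230<y<300: print((x,y,w,h),rect(m,c,.012),cv2.contourArea(c))
ye=(abs(hsv[...,0].astype(int)-24)<6)&(hsv[...,1]>150)&(V>120)
for c in blobs(ye,100): print("yellow",cv2.boundingRect(c),rect(m,c,.083))
cr=(V>150)&(hsv[...,1]<90); cr[:, :210]=0; cr[:,290:]=0; cr[:150]=0;cr[280:]=0
for c in blobs(cr,200): print("cream",cv2.boundingRect(c),rect(m,c,.05),rect(m,c,.065))
cv2.imwrite("pics/crop1.png",cv2.resize(b[140:310,100:480],None,fx=2.1,fy=2.1,interpolation=2))
E
```

```text
tapes
yellow (235, 223, 20, 26) (array([0.53564054, 0.1687447 ]), 0.05979408323764801, 0.0430729053914547, -3.8237991333007812)
cream (210, 150, 80, 130) (array([0.59021515, 0.16127032]), 0.312332421541214, 0.19222262501716614, -1.4422988891601562) (array([0.58850092, 0.15967053]), 0.3087809383869171, 0.1900417059659958, -1.4434967041015625)
```

View pics/crop1.png

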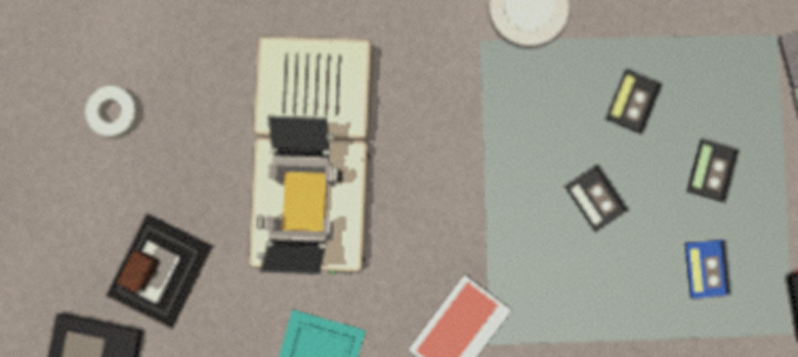

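The crop confirms three dark-grey cassettes at crop (634,101), (713,170) and (597,198), and the blue decoy at (707,269). The dark dish with the press is at (160,270). The turquoise dish at (322,340) is to be left alone.

Run:
```python
from h import *
m=camera_model("top"); b=cv2.imread("pics/top0.png"); hsv=cv2.cvtColor(b,cv2.COLOR_BGR2HSV)
V=hsv[...,2]; S=hsv[...,1]
for p in [(402,179),(384,221),(450,210),(170,250),(150,300),(245,165),(270,230),(225,250),(300,200),(350,250)]: print(p,hsv[p[1],p[0]],end=' ')
print()
mat=(hsv[190,350].astype(int)); 
roi=np.zeros(V.shape,bool); roi[165:295,340:468]=1
d=np.abs(b.astype(int)-b[200,350]).sum(2)
mk=cv2.morphologyEx(((d>90)&roi).astype(np.uint8),cv2.MORPH_OPEN,np.ones((3,3)))
for c in blobs(mk,100): print("tape",cv2.boundingRect(c),rect(m,c,.010))
mk=np.zeros(V.shape,bool); mk[236:300,140:210]=1; mk&=(V<75)
for c in blobs(mk,100): print("dish",cv2.boundingRect(c),rect(m,c,.012))
cr=(b.min(2)>110)&(S>25)&(V>190); cr[:, :210]=0; cr[:,290:]=0; cr[:150]=0;cr[280:]=0
for c in blobs(cr,200): print("cream",cv2.boundingRect(c),rect(m,c,.05),rect(m,c,.065))
```

```text
(402, 179) [29 59 90] (384, 221) [42 24 54] (450, 210) [ 53  17 123] (170, 250) [ 0 18 57] (150, 300) [10 27 56] (245, 165) [ 36  35 198] (270, 230) [ 34  25 215] (225, 250) [ 36  32 214] (300, 200) [ 14  35 155] (350, 250) [ 49  12 168] 
tape (426, 254, 22, 28) (array([ 0.44864964, -0.29396838]), 0.06607139110565186, 0.04972009360790253, 3.3578662872314453)
tape (369, 218, 30, 32) (array([ 0.53573668, -0.16554005]), 0.06715821474790573, 0.05069587752223015, 32.48904800415039)
tape (427, 206, 25, 31) (array([ 0.56434745, -0.30449721]), 0.06894087791442871, 0.05160778388381004, -18.15637969970703)
tape (388, 173, 28, 31) (array([ 0.64865464, -0.21389721]), 0.06934616714715958, 0.05115550011396408, -24.812332153320312)
dish (140, 291, 28, 9) (array([0.39437726, 0.40811822]), 0.07098562270402908, 0.01826499216258526, 76.96510314941406)
dish (151, 243, 50, 53) (array([0.46472466, 0.35011113]), 0.10622885823249817, 0.08676448464393616, -27.663494110107422)
cream (254, 208, 20, 61) (array([0.53157377, 0.1232592 ]), 0.1445998102426529, 0.03851815313100815, -7.470001220703125) (array([0.53052557, 0.12208922]), 0.14295737445354462, 0.03808065876364708, -7.470001220703125)
cream (219, 206, 17, 61) (array([0.53788579, 0.21333688]), 0.14408130943775177, 0.03605801612138748, -3.8321685791015625) (array([0.53676605, 0.21114375]), 0.14244477450847626, 0.03564845398068428, -3.8321685791015625)
cream (221, 158, 55, 47) (array([0.67043924, 0.16180301]), 0.1257212907075882, 0.1099814847111702, 85.9588623046875) (array([0.66781384, 0.1601952 ]), 0.12429330497980118, 0.10873231291770935, 85.9588623046875)
```

```bash
cat >> h.py <<'E'
def to(x,y,z,yaw):
    """tool-frame shift (present axes) to TCP target, then turn to tool-x yaw (mod 180 nearest)"""
    s=sense(); R=s["ee_rot"]; d=R.T@(np.array([x,y,z])-s["tcp_pos"])
    cur=np.degrees(np.arctan2(R[1,0],R[0,0])); t=(cur-yaw+90)%180-90
    print("shift",d.round(4),"turn",np.radians(t).round(3),"cur yaw",cur.round(1),"tcp",s["tcp_pos"].round(4),"J",s["joints"].round(0),"F",s["wrist_force"].round(1),"t",round(s["time_s"],2))
E
python3 -c "
from h import *
to(.53,-.25,.32,-4)"
```

```text
shift [-0.4612  0.2634 -0.0282] turn 0.294 cur yaw -167.2 tcp [ 0.1386 -0.6091  0.2914] J [-62.  22.   0.  -0. -68. -15.] F [-0.7 -0.5  0.8] t 0.15
```

Request:
{"name": "jog_arm", "arguments": {
  "rows": [
    [[-0.046,0.026,-0.003,0],[-0.046,0.026,-0.003,0],[-0.046,0.026,-0.003,0],[-0.046,0.026,-0.003,0],[-0.046,0.026,-0.003,0],[-0.046,0.026,-0.003,0],[-0.046,0.026,-0.003,0],[-0.046,0.026,-0.003,0],[-0.046,0.026,-0.003,0],[-0.046,0.026,-0.003,0],[0,0,0,0.147],[0,0,0,0.147],[0,0,0,0],[0,0,0,0]]
  ],
  "claw": 1
}}

```text
time_s: 1.9
tcp_pos: [0.5294, -0.2539, 0.3221]
ee_rot: [[-0.998, 0.068, -0.0], [0.068, 0.998, 0.0], [0.0, 0.0, -1.0]]
wrist_force: [0.7, -0.4, -0.0]
gripper_width: 1.0
gripper_force: 0.0
```

```bash
cat >> h.py <<'E'
def tapes(name=None,z=.010):
    m,im,hsv=shot("wrist",name)
    b=im.astype(int); V=b.max(2)
    mk=cv2.morphologyEx((V<100).astype(np.uint8),cv2.MORPH_CLOSE,np.ones((15,15)))
    for c in blobs(mk,2000):
        r=rect(m,c,z)
        x,y,w,h=cv2.boundingRect(c); print((x,y,w,h),r[0].round(4),round(r[1],4),round(r[2],4),round(r[3],1))
E
python3 -c "
from h import *
to(.55,-.25,.32,-4)
tapes('w1')"
```

```text
shift [-0.0203  0.0053  0.0021] turn 0.001 cur yaw 176.1 tcp [ 0.5294 -0.2539  0.3221] J [-10.  17.  -2.  -0. -70. -84.] F [ 0.7 -0.4 -0. ] t 1.9
(0, 270, 640, 210) [ 0.7604 -0.2701] 0.8662 0.3085 86.2
(248, 206, 54, 66) [ 0.5659 -0.3074] 0.0682 0.0483 -17.8
(364, 168, 71, 74) [ 0.5376 -0.1677] 0.0684 0.0485 31.8
(85, 0, 97, 140) [ 0.3878 -0.4299] 0.119 0.0709 7.9
```

View pics/w1.png

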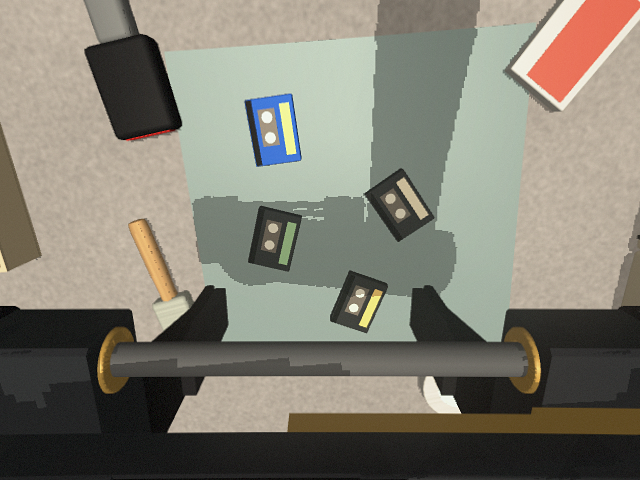

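The wrist view shows the white-label tape at (399,205), the green-label one at (275,239) and the yellow-label one at (359,301). The blue decoy is at (273,130). The positions agree with the top camera to about 3 mm, so I'll grasp the white-label tape first.

Request:
{"name": "jog_arm", "arguments": {
  "rows": [
    [[-0.001,0.044,0.04,0],[-0.001,0.043,0.05,0],[0,0,0.04,-0.157],[0,0,0.02,-0.157],[0,0,0.02,-0.157],[0,0,0.02,-0.156],[0,0,0,0],[0,0,0,0]]
  ]
}}

```text
time_s: 2.95
tcp_pos: [0.5379, -0.1696, 0.1357]
ee_rot: [[-0.85, -0.527, 0.001], [-0.527, 0.85, -0.0], [-0.001, -0.001, -1.0]]
wrist_force: [-0.4, -0.2, -0.1]
gripper_width: 1.001
gripper_force: 0.0
```

```bash
python3 -c "
from h import *
to(.537,-.167,.072,32)
tapes('w2')"
```

```text
shift [-0.0005  0.0028  0.0637] turn -0.003 cur yaw -148.2 tcp [ 0.5379 -0.1696  0.1357] J [ -1.  25. -20.   0. -45. -57.] F [-0.4 -0.2 -0.1] t 2.95
(0, 285, 640, 195) [ 0.6162 -0.1219] 0.4677 0.1566 -58.2
(283, 212, 82, 105) [ 0.5376 -0.1676] 0.0683 0.0483 31.8
(19, 115, 146, 137) [ 0.5658 -0.3065] 0.0698 0.0495 -17.7
```

View pics/w2.png

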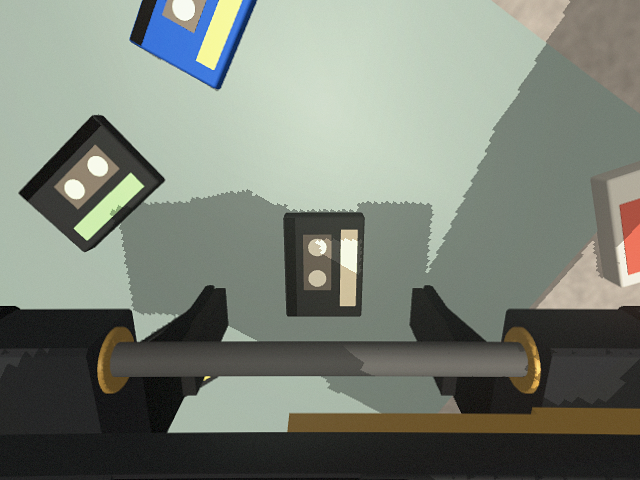

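The tape is centred between the fingers at (324,265). Descend and grip.

Request:
{"name": "jog_arm", "arguments": {
  "rows": [
    [[-0.0005,0.002,0.03,0],[0,0,0.02,0],[0,0,0.0135,0],[0,0,0,0],[0,0,0,0]]
  ],
  "claw": 1
}}

```text
time_s: 3.62
tcp_pos: [0.5373, -0.1675, 0.0722]
ee_rot: [[-0.849, -0.528, 0.001], [-0.528, 0.849, -0.0], [-0.001, -0.001, -1.0]]
wrist_force: [-0.1, 0.8, -0.2]
gripper_width: 1.001
gripper_force: 0.0
```

Request:
{"name": "jog_arm", "arguments": {
  "rows": [
    [[0,0,0,0],[0,0,0,0],[0,0,0,0],[0,0,0,0],[0,0,0,0],[0,0,0,0],[0,0,-0.03,0],[0,0,-0.05,0],[0,0,-0.05,0],[0,0,-0.05,0],[0,0,-0.04,0],[0,0,0,0]]
  ],
  "claw": 0.45
}}

```text
time_s: 5.12
tcp_pos: [0.5381, -0.1676, 0.2953]
ee_rot: [[-0.849, -0.529, 0.008], [-0.529, 0.849, -0.001], [-0.007, -0.005, -1.0]]
wrist_force: [0.7, -0.0, -1.4]
gripper_width: 0.545
gripper_force: 30.0
```

```bash
python3 -c "
from h import *
to(.50,.165,.30,-4); print(sense()['gripper_width'])"
```

```text
shift [-0.1436  0.3024 -0.0053] turn 0.627 cur yaw -148.1 tcp [ 0.5381 -0.1676  0.2953] J [ -1.  16.  -8.   0. -65. -57.] F [ 0.7 -0.  -1.4] t 5.12
0.5447387649974457
```

Request:
{"name": "jog_arm", "arguments": {
  "rows": [
    [[-0.018,0.038,0,0],[-0.018,0.038,0,0],[-0.018,0.038,0,0],[-0.018,0.038,0,0],[-0.018,0.038,0,0],[-0.018,0.038,0,0],[-0.018,0.038,0,0],[-0.018,0.036,0,0],[0,0,0,0.157],[0,0,0,0.157],[0,0,0,0.157],[0,0,0,0.157],[0,0,0,0],[0,0,0,0]]
  ]
}}

```text
time_s: 6.88
tcp_pos: [0.4992, 0.1649, 0.2907]
ee_rot: [[-0.998, 0.069, -0.001], [0.069, 0.998, -0.001], [0.001, -0.001, -1.0]]
wrist_force: [-0.2, -0.1, 0.2]
gripper_width: 0.544
gripper_force: 30.0
```

```bash
python3 -c "
from h import *
to(.5356,.1687,.30,-4)
shot('wrist','w3')"
```

```text
shift [-0.036   0.0063 -0.0094] turn 0.001 cur yaw 176.0 tcp [0.4992 0.1649 0.2907] J [  36.   12.  -13.   -0.  -64. -130.] F [-0.2 -0.1  0.2] t 6.88
```

View pics/w3.png

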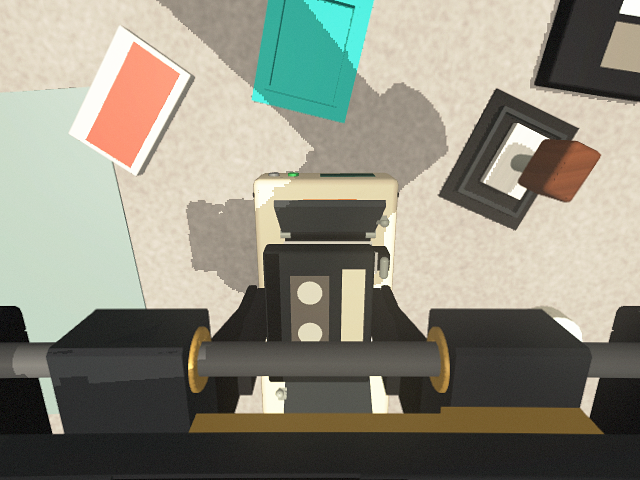

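The view shows the held tape at (320,315) and the feeder base's front edge at v≈177, with sides at u≈255 and 397. The dark dish is at (512,160), with the press in it and its handle at (560,170).

```bash
cat >> h.py <<'E'
FO=np.array([.5356,.1690]); FA=np.radians(-3.9)
def F2W(x,y,z): 
    c,s=np.cos(FA),np.sin(FA); return np.array([FO[0]+c*x-s*y,FO[1]+s*x+c*y,z])
def W2F(p): 
    c,s=np.cos(FA),np.sin(FA); d=np.atleast_2d(p)[:,:2]-FO; return np.c_[d[:,0]*c+d[:,1]*s,-d[:,0]*s+d[:,1]*c]
E
python3 - <<'E'
from h import *
m=camera_model("wrist")
b=cv2.imread("pics/w3.png"); hsv=cv2.cvtColor(b,cv2.COLOR_BGR2HSV)
cr=((hsv[...,0]>18)&(hsv[...,0]<40)&(hsv[...,1]>30)&(hsv[...,2]>120))
for v in (195,210,225,240,255):
    u=np.where(cr[v,240:410])[0]+240
    print(v,u.min(),u.max(),(W2F(onz(m,[[u.min(),v],[u.max(),v]],.05))*1000).round(1).tolist())
for u in (280,300,320,340,360,380):
    v=np.where(cr[160:200,u])[0]+160
    print(u,v.min(),(W2F(onz(m,[[u,v.min()]],.05))*1000).round(1),end=' ')
print(b[215,250:262].tolist())
# front wall top edges prediction & tape in hand
print(proj(m,[F2W(-.0405,-.03,.135),F2W(-.0405,.03,.135),F2W(-.05,0,.137),F2W(-.0355,0,.135)]).round(0).tolist())
dk=(hsv[...,2]<95)
t=sense()['tcp_pos']
# tape front-end row (image top of tape)
print("tape front row~246:", (onz(m,[[268,246],[371,246]],.2907-.0697-.002+.012)).round(4).tolist(), t)
E
```

```text
195 240 409 [[-58.4, -77.3], [-58.1, 72.5]]
210 247 409 [[-44.8, -71.9], [-44.5, 73.5]]
225 247 409 [[-30.9, -72.7], [-30.6, 74.4]]
240 241 409 [[-16.7, -79.1], [-16.4, 75.4]]
255 241 409 [[-2.1, -80.0], [-1.8, 76.4]]
280 160 [[-88.8 -40.8]] 300 160 [[-88.8 -23.6]] 320 160 [[-88.7  -6.3]] 340 161 [[-87.8  11. ]] 360 161 [[-87.8  28.2]] 380 164 [[-85.2  45.6]] [[141, 157, 166], [141, 157, 166], [139, 154, 163], [134, 150, 161], [136, 150, 161], [132, 166, 180], [156, 193, 212], [164, 200, 219], [171, 211, 224], [178, 218, 231], [182, 222, 234], [181, 220, 232]]
[[286.0, 243.0], [373.0, 243.0], [330.0, 230.0], [330.0, 250.0]]
tape front row~246: [[0.4646, 0.1449, 0.231], [0.4677, 0.1884, 0.231]] [0.49928659 0.16494958 0.29085358]
```

Request:
{"name": "jog_arm", "arguments": {
  "rows": [
    [[-0.018,0.003,0,0],[-0.018,0.0025,0,0],[0,0,0.03,0],[0,0,0.03,0],[0,0,0.02,0],[0,0,0,0],[0,0,0,0]]
  ]
}}

```text
time_s: 7.8
tcp_pos: [0.5363, 0.1682, 0.2123]
ee_rot: [[-0.998, 0.07, 0.001], [0.07, 0.998, 0.0], [-0.001, 0.001, -1.0]]
wrist_force: [-0.4, 0.5, -0.5]
gripper_width: 0.547
gripper_force: 30.0
```

```bash
python3 -c "
from h import *
to(.5356,.1687,.156,-4)
shot('wrist','w4');shot('top','t4');m,i,_=shot('scene','s4')
u,v=proj(m,[[.5356,.1687,.14]])[0].astype(int);a=cv2.imread('pics/s4.png')[v-75:v+75,u-100:u+100]
b=cv2.imread('pics/w4.png')
cv2.imwrite('pics/m4.png',np.hstack([cv2.resize(a,(400,300)),cv2.resize(b,(400,300))]))
"
```

```text
shift [0.0008 0.0004 0.0563] turn -0.001 cur yaw 176.0 tcp [0.5363 0.1682 0.2123] J [  34.   20.  -15.    0.  -55. -128.] F [-0.4  0.5 -0.5] t 7.8
```

View pics/m4.png

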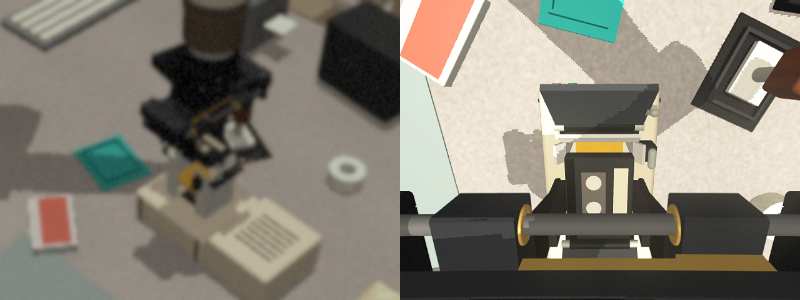

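The tape hangs centred just above the well, with the yellow plate visible ahead of it at (600,148) in the right panel. Lowering it.

Request:
{"name": "jog_arm", "arguments": {
  "rows": [
    [[0,0,0.008,0],[0,0,0.008,0],[0,0,0.008,0],[0,0,0.006,0],[0,0,0,0],[0,0,0,0]]
  ]
}}

```text
time_s: 8.7
tcp_pos: [0.5359, 0.1681, 0.1815]
ee_rot: [[-0.997, 0.071, 0.0], [0.071, 0.997, 0.0], [-0.0, 0.0, -1.0]]
wrist_force: [0.0, -0.6, -0.1]
gripper_width: 0.547
gripper_force: 30.0
```

Request:
{"name": "jog_arm", "arguments": {
  "rows": [
    [[0,0,0.008,0],[0,0,0.008,0],[0,0,0.006,0],[0,0,0.003,0],[0,0,0,0],[0,0,0,0]]
  ]
}}

```text
time_s: 9.45
tcp_pos: [0.5359, 0.1681, 0.1566]
ee_rot: [[-0.997, 0.071, 0.0], [0.071, 0.997, 0.0], [-0.0, 0.0, -1.0]]
wrist_force: [-0.2, 0.4, -0.2]
gripper_width: 0.548
gripper_force: 30.0
```

Request:
{"name": "jog_arm", "arguments": {
  "rows": [
    [[0,0,0.001,0],[0,0,0,0],[0,0,0,0],[0,0,0,0],[0,0,-0.03,0],[0,0,-0.04,0],[0,0,-0.05,0],[0,0,-0.03,0],[0,0,0,0],[0,0,0,0]]
  ],
  "claw": 0.68
}}

```text
time_s: 10.7
tcp_pos: [0.5352, 0.1678, 0.3044]
ee_rot: [[-0.997, 0.071, -0.002], [0.071, 0.997, -0.0], [0.002, -0.0, -1.0]]
wrist_force: [-0.2, 0.1, -1.2]
gripper_width: 0.68
gripper_force: 0.0
```

```bash
python3 -c "
from h import *
to(.6487,-.2139,.30,-25)
shot('wrist','w5');shot('top','t5')
a=cv2.imread('pics/w5.png')
b=cv2.imread('pics/t5.png')[140:310,200:480]
cv2.imwrite('pics/m5.png',np.hstack([cv2.resize(a,(400,300)),cv2.resize(b,(400,300))]))
"
```

```text
shift [-0.1405 -0.3726  0.0043] turn 0.365 cur yaw 175.9 tcp [0.5352 0.1678 0.3044] J [  34.   15.   -8.   -0.  -67. -128.] F [-0.2  0.1 -1.2] t 10.7
```

View pics/m5.png

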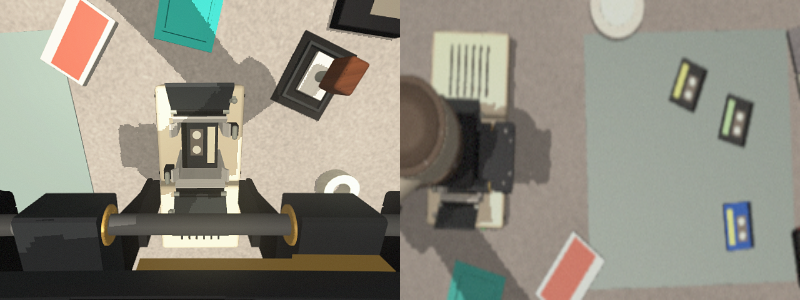

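Tape 1 lies in the hopper, at (197,145) in the left panel. The two others are still on the mat, so on to the yellow-label tape.

Request:
{"name": "jog_arm", "arguments": {
  "rows": [
    [[-0.0156,-0.0414,0,0],[-0.0156,-0.0414,0,0],[-0.0156,-0.0414,0,0],[-0.0156,-0.0414,0,0],[-0.0156,-0.0414,0,0],[-0.0156,-0.0414,0,0],[-0.0156,-0.0414,0,0],[-0.0156,-0.0414,0,0],[-0.0156,-0.0414,0,0],[0,0,0.03,0.1825],[0,0,0.03,0.1825],[0,0,0.04,0],[0,0,0.03,0],[0,0,0,0],[0,0,0,0]]
  ],
  "claw": 1
}}

```text
time_s: 12.68
tcp_pos: [0.6499, -0.2139, 0.176]
ee_rot: [[-0.907, 0.422, 0.001], [0.422, 0.907, -0.001], [-0.001, -0.0, -1.0]]
wrist_force: [0.3, 0.5, 0.7]
gripper_width: 1.0
gripper_force: 0.0
```

```bash
python3 -c "
from h import *
to(.6487,-.2139,.072,-25)
tapes('w6')"
```

```text
shift [ 0.0012 -0.0005  0.104 ] turn 0.001 cur yaw 155.0 tcp [ 0.6499 -0.2139  0.176 ] J [  -5.   33.    1.    0.  -58. -110.] F [0.3 0.5 0.7] t 12.68
(283, 200, 69, 91) [ 0.651  -0.2163] 0.068 0.0483 -24.2
(0, 178, 640, 302) [ 0.728  -0.2498] 0.5544 0.2643 64.6
```

Request:
{"name": "jog_arm", "arguments": {
  "rows": [
    [[-0.0015,-0.0015,0.03,-0.01],[0,0,0.04,0],[0,0,0.02,0],[0,0,0.0135,0],[0,0,0,0],[0,0,0,0]]
  ]
}}

```text
time_s: 13.48
tcp_pos: [0.6509, -0.2158, 0.0734]
ee_rot: [[-0.911, 0.413, 0.003], [0.413, 0.911, -0.001], [-0.003, 0.001, -1.0]]
wrist_force: [0.9, -0.0, -0.1]
gripper_width: 1.001
gripper_force: 0.0
```

Request:
{"name": "jog_arm", "arguments": {
  "rows": [
    [[0,0,0,0],[0,0,0,0],[0,0,0,0],[0,0,0,0],[0,0,0,0],[0,0,0,0],[0,0,-0.03,0],[0,0,-0.05,0],[0,0,-0.05,0],[0,0,-0.05,0],[0,0,-0.04,0],[0,0,0,0]]
  ],
  "claw": 0.45
}}

```text
time_s: 14.98
tcp_pos: [0.6512, -0.216, 0.2967]
ee_rot: [[-0.911, 0.413, 0.009], [0.413, 0.911, -0.002], [-0.009, 0.002, -1.0]]
wrist_force: [-0.3, -0.2, -1.2]
gripper_width: 0.546
gripper_force: 30.0
```

```bash
python3 -c "
from h import *
to(.5359,.1681,.23,-4)"
```

```text
shift [0.2643 0.302  0.065 ] turn -0.356 cur yaw 155.6 tcp [ 0.6512 -0.216   0.2967] J [  -5.   28.   10.    0.  -72. -110.] F [-0.3 -0.2 -1.2] t 14.97
```

Request:
{"name": "jog_arm", "arguments": {
  "rows": [
    [[0.033,0.0378,0,0],[0.033,0.0378,0,0],[0.033,0.0378,0,0],[0.033,0.0378,0,0],[0.033,0.0378,0,0],[0.033,0.0378,0,0],[0.033,0.0378,0,0],[0.033,0.0374,0,0],[0,0,0.02,-0.178],[0,0,0.02,-0.178],[0,0,0,0],[0,0,0,0]]
  ]
}}

```text
time_s: 16.48
tcp_pos: [0.5347, 0.1684, 0.252]
ee_rot: [[-0.997, 0.073, 0.0], [0.073, 0.997, -0.0], [-0.0, -0.0, -1.0]]
wrist_force: [-0.1, 1.4, 0.3]
gripper_width: 0.545
gripper_force: 30.0
```

```bash
python3 -c "
from h import *
to(.5359,.1681,.170,-4)
m,i,h=shot('wrist','w7')
print(proj(m,[F2W(x,y,.135) for x,y in((-.0355,-.0265),(-.0355,.0265))]).round(0).tolist())
"
```

```text
shift [-0.0012 -0.0002  0.082 ] turn -0.003 cur yaw 175.8 tcp [0.5347 0.1684 0.252 ] J [  34.   18.  -12.    0.  -60. -128.] F [-0.1  1.4  0.3] t 16.48
[[274.0, 213.0], [368.0, 212.0]]
```

Request:
{"name": "jog_arm", "arguments": {
  "rows": [
    [[-0.001,0,0.02,0],[0,0,0.015,0],[0,0,0.01,0],[0,0,0.008,0],[0,0,0.008,0],[0,0,0.006,0],[0,0,0,0],[0,0,0,0]]
  ]
}}

```text
time_s: 17.52
tcp_pos: [0.5357, 0.1685, 0.1851]
ee_rot: [[-0.998, 0.07, 0.001], [0.07, 0.998, 0.0], [-0.001, 0.0, -1.0]]
wrist_force: [0.0, 0.8, -0.9]
gripper_width: 0.545
gripper_force: 30.0
```

Request:
{"name": "jog_arm", "arguments": {
  "rows": [
    [[0,0,0.008,0],[0,0,0.005,0],[0,0,0.002,0],[0,0,0,0],[0,0,0,0]]
  ]
}}

```text
time_s: 18.15
tcp_pos: [0.5356, 0.1685, 0.17]
ee_rot: [[-0.998, 0.07, 0.0], [0.07, 0.998, 0.0], [-0.0, 0.0, -1.0]]
wrist_force: [0.6, -0.2, 1.1]
gripper_width: 0.547
gripper_force: 30.0
```

Request:
{"name": "jog_arm", "arguments": {
  "rows": [
    [[0,0,0,0],[0,0,0,0],[0,0,0,0],[0,0,0,0],[0,0,-0.03,0],[0,0,-0.04,0],[0,0,-0.04,0],[0,0,-0.02,0],[0,0,0,0],[0,0,0,0]]
  ],
  "claw": 0.68
}}

```text
time_s: 19.4
tcp_pos: [0.5349, 0.1682, 0.2986]
ee_rot: [[-0.998, 0.07, -0.002], [0.07, 0.998, -0.001], [0.002, -0.001, -1.0]]
wrist_force: [0.4, -0.1, -0.3]
gripper_width: 0.678
gripper_force: 0.0
```

```bash
python3 -c "
from h import *
to(.5655,-.307,.30,-18)
shot('wrist','w8')
"
```

```text
shift [-0.064  -0.4719 -0.0012] turn 0.244 cur yaw 176.0 tcp [0.5349 0.1682 0.2986] J [  34.   16.   -8.   -0.  -66. -128.] F [ 0.4 -0.1 -0.3] t 19.4
```

10 rows of (-0.0064, -0.0472).

Request:
{"name": "jog_arm", "arguments": {
  "rows": [
    [[-0.0064,-0.0472,0,0],[-0.0064,-0.0472,0,0],[-0.0064,-0.0472,0,0],[-0.0064,-0.0472,0,0],[-0.0064,-0.0472,0,0],[-0.0064,-0.0472,0,0],[-0.0064,-0.0472,0,0],[-0.0064,-0.0472,0,0],[-0.0064,-0.0472,0,0],[-0.0064,-0.0472,0,0],[0,0,0.03,0.122],[0,0,0.03,0.122],[0,0,0.04,0],[0,0,0.02,0],[0,0,0,0],[0,0,0,0]]
  ],
  "claw": 1
}}

```text
time_s: 21.45
tcp_pos: [0.5666, -0.3071, 0.1802]
ee_rot: [[-0.951, 0.309, 0.0], [0.309, 0.951, -0.001], [-0.001, -0.0, -1.0]]
wrist_force: [0.6, 0.0, -0.2]
gripper_width: 1.001
gripper_force: 0.0
```

```bash
python3 -c "
from h import *
to(.5655,-.307,.073,-18)
tapes('w9')"
```

```text
shift [ 0.0011 -0.0002  0.1072] turn 0.0 cur yaw 162.0 tcp [ 0.5666 -0.3071  0.1802] J [-14.  29.  -5.   0. -56. -94.] F [ 0.6  0.  -0.2] t 21.45
(0, 285, 640, 195) [ 0.6882 -0.3472] 0.563 0.1886 72.0
(313, 233, 66, 86) [ 0.5984 -0.2977] 0.0685 0.0484 -18.0
(0, 0, 142, 145) [ 0.406  -0.4301] 0.0858 0.0786 5.9
```

The remaining tape was knocked to (0.598, -0.298). I'll follow it and check again.

Request:
{"name": "jog_arm", "arguments": {
  "rows": [
    [[-0.0273,0.0187,0.02,0],[0,0,0.01,0],[0,0,0,0],[0,0,0,0]]
  ]
}}

```text
time_s: 22.0
tcp_pos: [0.5978, -0.2979, 0.1509]
ee_rot: [[-0.951, 0.309, 0.001], [0.309, 0.951, -0.001], [-0.001, -0.0, -1.0]]
wrist_force: [0.6, -0.4, 0.1]
gripper_width: 1.002
gripper_force: 0.0
```

```bash
python3 -c "
from h import *
to(.5984,-.2977,.073,-18)
tapes('w10')"
```

```text
shift [-0.0004  0.0004  0.0779] turn -0.0 cur yaw 162.0 tcp [ 0.5978 -0.2979  0.1509] J [-13.  33.  -3.   0. -54. -95.] F [ 0.6 -0.4  0.1] t 22.0
(0, 285, 640, 195) [ 0.6972 -0.3308] 0.5005 0.1677 71.9
(283, 206, 76, 99) [ 0.5988 -0.2979] 0.068 0.0484 -17.8
(0, 0, 79, 98) [ 0.4282 -0.4153] 0.0578 0.0374 -81.9
```

Request:
{"name": "jog_arm", "arguments": {
  "rows": [
    [[-0.0008,0,0.03,0],[0,0,0.03,0],[0,0,0.018,0],[0,0,0,0],[0,0,0,0]]
  ]
}}

```text
time_s: 22.68
tcp_pos: [0.5991, -0.298, 0.0727]
ee_rot: [[-0.951, 0.309, 0.001], [0.309, 0.951, -0.0], [-0.001, 0.0, -1.0]]
wrist_force: [0.7, 0.2, 0.7]
gripper_width: 1.0
gripper_force: 0.0
```

Request:
{"name": "jog_arm", "arguments": {
  "rows": [
    [[0,0,0,0],[0,0,0,0],[0,0,0,0],[0,0,0,0],[0,0,0,0],[0,0,0,0],[0,0,-0.03,0],[0,0,-0.05,0],[0,0,-0.05,0],[0,0,-0.05,0],[0,0,-0.04,0],[0,0,0,0]]
  ],
  "claw": 0.45
}}

```text
time_s: 24.18
tcp_pos: [0.5999, -0.2984, 0.2966]
ee_rot: [[-0.951, 0.309, 0.008], [0.309, 0.951, -0.003], [-0.009, -0.0, -1.0]]
wrist_force: [-0.9, -0.1, -1.4]
gripper_width: 0.545
gripper_force: 30.0
```

```bash
python3 -c "
from h import *
to(.5357,.1683,.25,-4)"
```

```text
shift [0.2055 0.424  0.0447] turn -0.244 cur yaw 162.0 tcp [ 0.5999 -0.2984  0.2966] J [-13.  26.   8.   0. -71. -95.] F [-0.9 -0.1 -1.4] t 24.18
```

Request:
{"name": "jog_arm", "arguments": {
  "rows": [
    [[0.0206,0.0424,0,0],[0.0206,0.0424,0,0],[0.0206,0.0424,0,0],[0.0206,0.0424,0,0],[0.0206,0.0424,0,0],[0.0206,0.0424,0,0],[0.0206,0.0424,0,0],[0.0206,0.0424,0,0],[0.0206,0.0424,0,0],[0.0206,0.0424,0,0],[0,0,0.02,-0.122],[0,0,0.02,-0.122],[0,0,0,0],[0,0,0,0]]
  ]
}}

```text
time_s: 25.92
tcp_pos: [0.534, 0.169, 0.252]
ee_rot: [[-0.997, 0.072, 0.0], [0.072, 0.997, -0.0], [-0.0, -0.0, -1.0]]
wrist_force: [0.1, -0.3, 0.1]
gripper_width: 0.547
gripper_force: 30.0
```

```bash
python3 -c "
from h import *
to(.5357,.1684,.182,-4)
m,i,h=shot('wrist','w11')"
```

```text
shift [-0.0017 -0.0005  0.07  ] turn -0.002 cur yaw 175.9 tcp [0.534 0.169 0.252] J [  34.   18.  -12.    0.  -60. -128.] F [ 0.1 -0.3  0.1] t 25.93
```

Request:
{"name": "jog_arm", "arguments": {
  "rows": [
    [[-0.0017,-0.0005,0.015,0],[0,0,0.015,0],[0,0,0.008,0],[0,0,0.008,0],[0,0,0.008,0],[0,0,0.006,0],[0,0,0.006,0],[0,0,0.004,0],[0,0,0,0],[0,0,0,0]]
  ]
}}

```text
time_s: 27.22
tcp_pos: [0.5357, 0.1685, 0.1821]
ee_rot: [[-0.998, 0.07, 0.0], [0.07, 0.998, 0.0], [-0.0, 0.0, -1.0]]
wrist_force: [-0.0, 0.3, -1.7]
gripper_width: 0.547
gripper_force: 30.0
```

Request:
{"name": "jog_arm", "arguments": {
  "rows": [
    [[0,0,0,0],[0,0,0,0],[0,0,0,0],[0,0,0,0],[0,0,-0.03,0],[0,0,-0.04,0],[0,0,-0.04,0],[0,0,-0.02,0],[0,0,0,0],[0,0,0,0]]
  ],
  "claw": 0.68
}}

```text
time_s: 28.48
tcp_pos: [0.5349, 0.1683, 0.3105]
ee_rot: [[-0.998, 0.07, -0.002], [0.07, 0.998, -0.001], [0.002, -0.001, -1.0]]
wrist_force: [0.2, -0.4, -1.4]
gripper_width: 0.676
gripper_force: 0.0
```

```bash
python3 -c "
from h import *
m,i,h=shot('wrist','w12')
to(.53,.40,.32,-4)
b=cv2.imread('pics/w12.png')
cv2.imwrite('pics/m12.png',cv2.resize(b[20:320,200:640],None,fx=1.7,fy=1.7,interpolation=2))
"
```

```text
shift [ 0.0212  0.2308 -0.01  ] turn -0.001 cur yaw 176.0 tcp [0.5349 0.1682 0.3103] J [  34.   15.   -7.   -0.  -68. -128.] F [-0.8  0.  -0.1] t 28.52
```

View pics/m12.png

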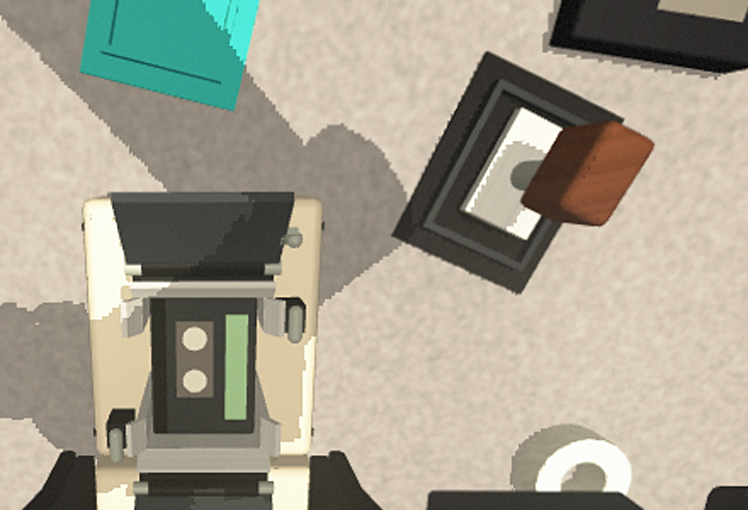

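All three tapes lie flat in the hopper, with the top one (green label) at crop (205,365). Dish corners in the crop are (487,52), (393,235), (522,293) and (623,120). The handle is at (588,173).

Run:
```python
from h import *
m=camera_model("wrist")
c=lambda p:np.float32(p)/1.7+[200,20]
print("dish",rect(m,c([(487,52),(393,235),(522,293),(623,120)]),.012))
print("inner",rect(m,c([(505,82),(426,228),(519,267)]),.012))
b=cv2.imread("pics/w12.png"); hsv=cv2.cvtColor(b,cv2.COLOR_BGR2HSV)
w=c([(526,107),(463,207),(526,240)]); print("foot corners",onz(m,w,.017).round(4).tolist())
br=((hsv[...,0]<15)&(hsv[...,1]>110)&(hsv[...,2]>40)); br[:,:490]=0
for k in blobs(br,300): 
    print("handle",cv2.boundingRect(k)); e=cv2.approxPolyDP(k,3,True)[:,0]; print(e.tolist()); print(onz(m,e,.097).round(4).tolist())
```

```text
dish (array([0.46640956, 0.34699604]), 0.10590771585702896, 0.08817660063505173, -27.27117919921875)
inner (array([0.46563682, 0.34949511]), 0.08564131706953049, 0.06228895112872124, -25.77471160888672)
foot corners [[0.4291, 0.3534, 0.017], [0.4799, 0.3219, 0.017], [0.5014, 0.3594, 0.017]]
handle (507, 91, 78, 62)
[[584, 105], [562, 91], [532, 95], [507, 138], [525, 149], [553, 152]]
[[0.4539, 0.3726, 0.097], [0.4427, 0.3552, 0.097], [0.4437, 0.3335, 0.097], [0.4735, 0.3175, 0.097], [0.4829, 0.332, 0.097], [0.4868, 0.3538, 0.097]]
```

Request:
{"name": "jog_arm", "arguments": {
  "rows": [
    [[0.0166,0.0364,0,0],[0.0166,0.0364,0,0],[0.0166,0.0364,0,0],[0.0166,0.0364,0,0],[0.0166,0.0364,0,0],[0,0,0,0.151],[0,0,0,0.151],[0,0,-0.01,0.151],[0,0,0,0],[0,0,0,0]]
  ],
  "claw": 1
}}

```text
time_s: 29.78
tcp_pos: [0.4653, 0.3556, 0.3208]
ee_rot: [[-0.867, 0.498, -0.001], [0.498, 0.867, -0.001], [0.001, -0.002, -1.0]]
wrist_force: [0.0, -0.1, -0.6]
gripper_width: 1.0
gripper_force: 0.0
```

Run:
```python
from h import *
to(.465,.3555,.128,-30)
m,i,hsv=shot("wrist","w13")
br=((hsv[...,0]<15)&(hsv[...,1]>110)&(hsv[...,2]>40))
for k in blobs(br,1000): 
    print("handle",cv2.boundingRect(k)); e=cv2.approxPolyDP(k,4,True)[:,0]; print(e.tolist()); print(onz(m,e,.097).round(4).tolist())
```

```text
shift [1.000e-04 1.000e-04 1.928e-01] turn 0.002 cur yaw 150.1 tcp [0.4653 0.3556 0.3208] J [  53.   17.   -3.   -0.  -70. -173.] F [ 0.  -0.1 -0.6] t 29.77
handle (0, 259, 39, 51)
[[0, 259], [0, 305], [38, 309], [35, 264]]
[[0.3533, 0.0963, 0.097], [0.3865, 0.0647, 0.097], [0.4065, 0.0912, 0.097], [0.3719, 0.1191, 0.097]]
handle (305, 192, 30, 53)
[[309, 192], [307, 242], [331, 244], [332, 193]]
[[0.4368, 0.3612, 0.097], [0.4739, 0.3375, 0.097], [0.4859, 0.3548, 0.097], [0.4472, 0.3775, 0.097]]
```

View pics/w13.png

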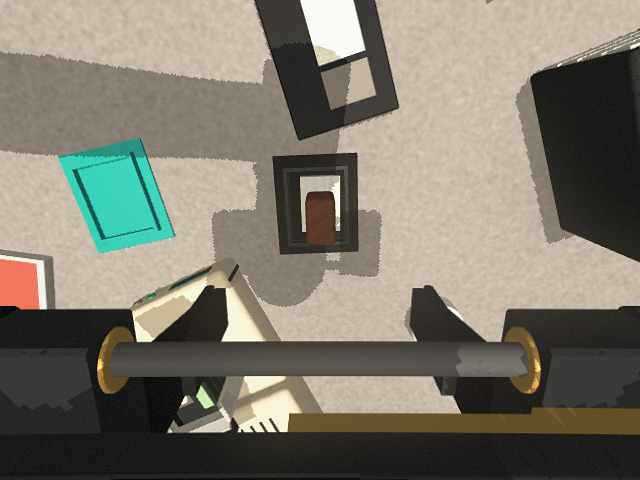

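The handle is at (320,220), aligned with and centred between the fingers; TCP agreement is within 2 mm. Descend and grip.

Request:
{"name": "jog_arm", "arguments": {
  "rows": [
    [[0.001,0,0.05,0],[0,0,0.05,0],[0,0,0.05,0],[0,0,0.03,0],[0,0,0.012,0],[0,0,0,0],[0,0,0,0]]
  ]
}}

```text
time_s: 30.7
tcp_pos: [0.4653, 0.3571, 0.1314]
ee_rot: [[-0.867, 0.499, 0.002], [0.499, 0.867, 0.002], [-0.001, 0.003, -1.0]]
wrist_force: [0.0, -0.4, -0.1]
gripper_width: 1.004
gripper_force: 0.0
```

Request:
{"name": "jog_arm", "arguments": {
  "rows": [
    [[0,0,0,0],[0,0,0,0],[0,0,0,0],[0,0,0,0],[0,0,0,0],[0,0,0,0],[0,0,0,0],[0,0,0,0]]
  ],
  "claw": 0.15
}}

```text
time_s: 31.7
tcp_pos: [0.4647, 0.3565, 0.1298]
ee_rot: [[-0.866, 0.5, 0.0], [0.5, 0.866, 0.0], [-0.0, 0.0, -1.0]]
wrist_force: [-0.0, 0.5, -0.6]
gripper_width: 0.3
gripper_force: 29.7
```

```bash
python3 -c "
from h import *
to(.465,.3555,.128,-30)
s=sense();print(s['moment'],s['ee_rot'],s['tcp_pos'],s['wrist_force'])"
```

```text
shift [-0.0007 -0.0007  0.0018] turn 0.0 cur yaw 150.0 tcp [0.4647 0.3565 0.1298] J [  53.   28.  -17.    0.  -46. -173.] F [-0.   0.5 -0.6] t 31.7
[ 0.1201976  -0.15614377  0.03456106] [[-8.66232339e-01  4.99641330e-01  2.76798511e-04]
 [ 4.99641400e-01  8.66232285e-01  3.15998918e-04]
 [-8.18856868e-05  4.12028477e-04 -9.99999912e-01]] [0.46472769 0.35648403 0.12983853] [-0.04548295  0.49368828 -0.58332445]
```

Request:
{"name": "jog_arm", "arguments": {
  "rows": [
    [[0,0,-0.01,0],[0,0,-0.02,0],[0,0,-0.04,0],[0,0,-0.05,0],[0,0,-0.05,0],[0,0,-0.02,0],[0,0,0,0],[0,0,0,0]]
  ]
}}

```text
time_s: 32.7
tcp_pos: [0.4638, 0.3557, 0.3181]
ee_rot: [[-0.866, 0.5, -0.003], [0.5, 0.866, -0.002], [0.001, -0.003, -1.0]]
wrist_force: [0.2, -0.2, -3.5]
gripper_width: 0.297
gripper_force: 29.7
```

```bash
python3 -c "
from h import *
to(.5357,.1685,.33,-4)
m,i,h=shot('wrist','w14')
s=sense();print(s['gripper_width'])"
```

```text
shift [-0.1558 -0.1262 -0.0117] turn -0.454 cur yaw 150.0 tcp [0.4638 0.3557 0.3181] J [  53.   17.   -3.   -0.  -70. -173.] F [ 0.2 -0.2 -3.5] t 32.7
0.2942680581080521
```

View pics/w14.png

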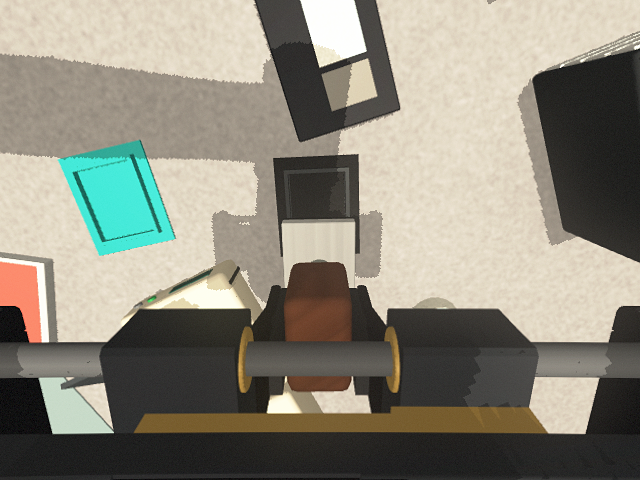

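The press is held, with the foot's front edge at v≈220 spanning u 282–356, square in the grip. The dark dish is empty at (317,190).

Run:
```python
from h import *
m=camera_model("wrist"); s=sense()
b=cv2.imread("pics/w14.png"); V=b.min(2)
for v in (224,234,244): print(v,[int(x) for x in np.where(V[v,270:370]>110)[0][[0,-1]]+270])
P=onz(m,[[282,220],[356,220]],.2053); print(((P-s["tcp_pos"])@s["ee_rot"]).round(4))
```

```text
224 [270, 369]
234 [270, 369]
244 [270, 369]
[[ 0.0309 -0.0213  0.1127]
 [ 0.0309  0.02    0.1125]]
```

Request:
{"name": "jog_arm", "arguments": {
  "rows": [
    [[-0.026,-0.021,-0.002,0],[-0.026,-0.021,-0.002,0],[-0.026,-0.021,-0.002,0],[-0.026,-0.021,-0.002,0],[-0.026,-0.021,-0.002,0],[-0.026,-0.021,0,0],[0,0,0,-0.152],[0,0,0,-0.151],[0,0,0,-0.151],[0,0,0,0],[0,0,0,0]]
  ]
}}

```text
time_s: 34.12
tcp_pos: [0.5366, 0.1692, 0.3289]
ee_rot: [[-0.997, 0.071, -0.002], [0.071, 0.997, -0.001], [0.002, -0.001, -1.0]]
wrist_force: [-0.3, 0.5, -3.5]
gripper_width: 0.299
gripper_force: 29.7
```

```bash
python3 -c "
from h import *
to(.5357,.1685,.25,-4)"
```

```text
shift [ 0.0007 -0.0007  0.079 ] turn -0.002 cur yaw 175.9 tcp [0.5366 0.1692 0.3289] J [  34.   15.   -5.   -0.  -71. -128.] F [-0.3  0.5 -3.5] t 34.12
```

Request:
{"name": "jog_arm", "arguments": {
  "rows": [
    [[0,0,0.02,-0.002],[0,0,0.02,0],[0,0,0.015,0],[0,0,0.01,0],[0,0,0.008,0],[0,0,0,0],[0,0,0,0]]
  ]
}}

```text
time_s: 35.0
tcp_pos: [0.5371, 0.1694, 0.2575]
ee_rot: [[-0.998, 0.067, 0.001], [0.067, 0.998, 0.0], [-0.001, 0.001, -1.0]]
wrist_force: [-0.4, -0.6, -3.2]
gripper_width: 0.3
gripper_force: 29.7
```

Request:
{"name": "jog_arm", "arguments": {
  "rows": [
    [[0,0,0.004,0],[0,0,0.004,0],[0,0,0.004,0],[0,0,0.002,0],[0,0,0,0],[0,0,0,0]]
  ]
}}

```text
time_s: 35.75
tcp_pos: [0.5368, 0.1692, 0.2432]
ee_rot: [[-0.998, 0.067, 0.0], [0.067, 0.998, -0.0], [-0.0, -0.0, -1.0]]
wrist_force: [-1.4, 0.1, -1.3]
gripper_width: 0.298
gripper_force: 29.7
```

Request:
{"name": "jog_arm", "arguments": {
  "rows": [
    [[0,0,0.003,0],[0,0,0.003,0],[0,0,0.003,0],[0,0,0,0],[0,0,0,0]]
  ]
}}

```text
time_s: 36.38
tcp_pos: [0.5369, 0.1692, 0.2343]
ee_rot: [[-0.998, 0.067, 0.001], [0.067, 0.998, -0.0], [-0.001, 0.0, -1.0]]
wrist_force: [-1.2, -1.6, 3.9]
gripper_width: 0.301
gripper_force: 29.7
```

Request:
{"name": "jog_arm", "arguments": {
  "rows": [
    [[0,0,0.003,0],[0,0,0.003,0],[0,0,0.003,0],[0,0,0.001,0],[0,0,0,0],[0,0,0,0]]
  ]
}}

```text
time_s: 37.12
tcp_pos: [0.537, 0.1692, 0.2241]
ee_rot: [[-0.998, 0.067, 0.001], [0.067, 0.998, -0.0], [-0.001, -0.0, -1.0]]
wrist_force: [-1.6, -1.9, 7.0]
gripper_width: 0.297
gripper_force: 29.7
```

Request:
{"name": "jog_arm", "arguments": {
  "rows": [
    [[0,0,0.001,0],[0,0,0.001,0],[0,0,0,0],[0,0,0,0],[0,0,0,0]]
  ]
}}

```text
time_s: 37.75
tcp_pos: [0.5373, 0.1693, 0.2235]
ee_rot: [[-0.998, 0.066, 0.002], [0.066, 0.998, 0.0], [-0.002, 0.0, -1.0]]
wrist_force: [-2.4, -2.3, 10.3]
gripper_width: 0.298
gripper_force: 29.8
```

Request:
{"name": "jog_arm", "arguments": {
  "rows": [
    [[0,0,0.001,0],[0,0,0,0],[0,0,0,0]]
  ]
}}

```text
time_s: 38.12
tcp_pos: [0.5377, 0.1694, 0.2234]
ee_rot: [[-0.998, 0.066, 0.003], [0.066, 0.998, 0.0], [-0.003, 0.0, -1.0]]
wrist_force: [-3.0, -2.1, 14.1]
gripper_width: 0.3
gripper_force: 29.9
```

Request:
{"name": "jog_arm", "arguments": {
  "rows": [
    [[0,0,0.001,0],[0,0,0,0],[0,0,0,0]]
  ]
}}

```text
time_s: 38.5
tcp_pos: [0.5381, 0.1695, 0.2233]
ee_rot: [[-0.998, 0.065, 0.005], [0.065, 0.998, 0.0], [-0.005, 0.001, -1.0]]
wrist_force: [-3.1, -2.7, 15.5]
gripper_width: 0.297
gripper_force: 30.0
```

Request:
{"name": "jog_arm", "arguments": {
  "rows": [
    [[0,0,-0.004,0],[0,0,-0.002,0],[0,0,0,0],[0,0,0,0]]
  ]
}}

```text
time_s: 39.0
tcp_pos: [0.5374, 0.1696, 0.2257]
ee_rot: [[-0.998, 0.067, 0.001], [0.067, 0.998, 0.001], [-0.001, 0.001, -1.0]]
wrist_force: [1.1, -0.9, 2.1]
gripper_width: 0.297
gripper_force: 29.9
```

Request:
{"name": "jog_arm", "arguments": {
  "rows": [
    [[0,0,-0.005,0],[0,0,-0.01,0],[0,0,-0.02,0],[0,0,-0.03,0],[0,0,-0.04,0],[0,0,0,0],[0,0,0,0]]
  ]
}}

```text
time_s: 39.88
tcp_pos: [0.5359, 0.1691, 0.3297]
ee_rot: [[-0.998, 0.068, -0.003], [0.068, 0.998, -0.0], [0.003, -0.0, -1.0]]
wrist_force: [1.0, 0.7, -3.6]
gripper_width: 0.295
gripper_force: 29.9
```

```bash
python3 -c "
from h import *
to(.4638,.3557,.33,-30)
shot('wrist','w15')"
```

```text
shift [ 8.450e-02  1.813e-01 -1.000e-04] turn 0.456 cur yaw 176.1 tcp [0.5359 0.1691 0.3297] J [  34.   15.   -5.   -0.  -71. -128.] F [ 1.   0.7 -3.6] t 39.88
```

Request:
{"name": "jog_arm", "arguments": {
  "rows": [
    [[0.02,0.025,0,0],[0.02,0.025,0,0],[0.02,0.025,0,0],[0.0,0.025,0,0],[0,0,0,0],[0,0,0,0]]
  ]
}}

```text
time_s: 40.67
tcp_pos: [0.4839, 0.273, 0.3299]
ee_rot: [[-0.998, 0.067, -0.001], [0.067, 0.998, -0.001], [0.001, -0.002, -1.0]]
wrist_force: [0.7, -1.0, -2.8]
gripper_width: 0.298
gripper_force: 29.9
```

```bash
python3 -c "
from h import *
to(.4638,.3557,.33,-30)
m,_,_=shot('wrist','w16');
b=cv2.imread('pics/w16.png'); cv2.imwrite('pics/m16.png',cv2.resize(b[60:420,30:480],None,fx=1.66,fy=1.66))
"
```

```text
shift [ 0.0256  0.0812 -0.0002] turn 0.456 cur yaw 176.1 tcp [0.4839 0.273  0.3299] J [  46.   14.   -6.   -0.  -70. -140.] F [ 0.7 -1.  -2.8] t 40.67
```

View pics/m16.png

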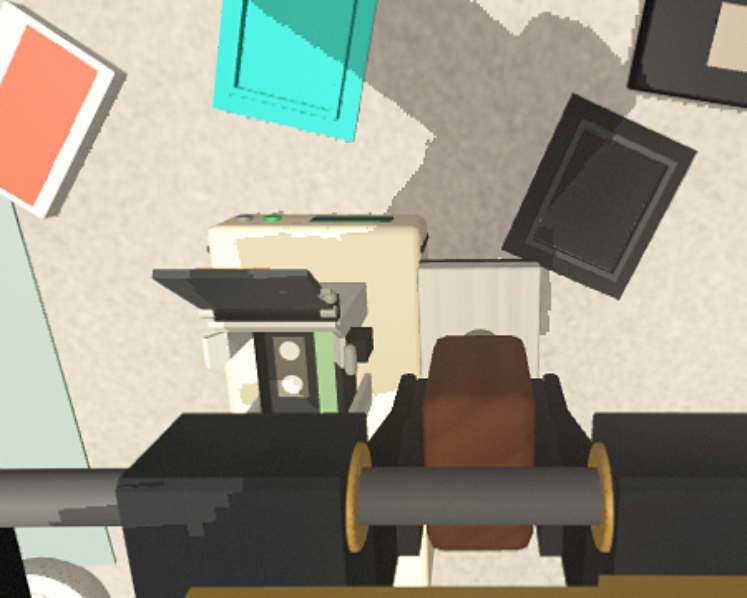

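Run:
```python
from h import *
m=camera_model("wrist")
def reels(f,x0,x1,y0,y1):
    b=cv2.imread(f)[y0:y1,x0:x1]; mk=b.min(2)>150
    o=[]
    for c in blobs(mk,40,400):
        M=cv2.moments(c); o.append((M['m10']/M['m00']+x0,M['m01']/M['m00']+y0,M['m00']))
    return o
A=reels("pics/w12.png",300,330,210,260); B=reels("pics/w16.png",190,222,262,302); print(A,B)
for z in(.119,.110,.102,.098):
    P=onz(m,[p[:2] for p in B],z); print(z,np.linalg.norm(P[0]-P[-1]).round(4),(W2F(P).mean(0)).round(4))
m12=dict(m); m12["eye"]=m["eye"]+np.array([.5349-.4839,.1682-.273,.3103-.3299])
P=onz(m12,[p[:2] for p in A],.119);print("ref",np.linalg.norm(P[0]-P[-1]).round(4),W2F(P).mean(0))
```

```text
[(314.0488145048815, 243.74616457461644, 119.5), (314.02645502645504, 218.95634920634922, 126.0)] [(205.36363636363637, 291.06238859180036, 93.5), (203.98876404494382, 270.8988764044944, 89.0)]
0.119 0.0189 [-0.0112 -0.0001]
0.11 0.0195 [-0.0073 -0.0031]
0.102 0.02 [-0.0039 -0.0057]
0.098 0.0202 [-0.0022 -0.007 ]
ref 0.02 [-0.00325054 -0.00598846]
```

The reel spacing and position put the stack top at about 0.101, so the plate is held down. The dish's outer corners in this crop are (573,95), (696,152), (620,298) and (503,247).

Run:
```python
from h import *
m=camera_model("wrist")
c=lambda p:np.float32(p)/1.66+[30,60]
print("outer",[rect(m,c([(573,95),(696,152),(620,298),(503,247)]),z) for z in (.012,.0)])
print("inner",rect(m,c([(590,122),(675,163),(610,275),(528,238)]),.012))
```

```text
outer [(array([0.46564165, 0.34988743]), 0.105316162109375, 0.08765336126089096, -27.71268081665039), (array([0.46751118, 0.35200325]), 0.10839224606752396, 0.09021352976560593, -27.71268081665039)]
inner (array([0.46582782, 0.35138056]), 0.08462439477443695, 0.06128934398293495, -30.389537811279297)
```

Request:
{"name": "jog_arm", "arguments": {
  "rows": [
    [[0.012,0.04,0,0],[0.012,0.0396,0,0],[0,0,0,0.152],[0,0,0,0.152],[0,0,0,0.152],[0,0,0,0],[0,0,0.04,0],[0,0,0.05,0],[0,0,0.04,0],[0,0,0.03,0],[0,0,0.02,0],[0,0,0,0],[0,0,0,0]]
  ]
}}

```text
time_s: 42.35
tcp_pos: [0.4658, 0.3545, 0.1519]
ee_rot: [[-0.867, 0.499, 0.002], [0.499, 0.867, 0.001], [-0.001, 0.002, -1.0]]
wrist_force: [-0.1, -0.6, -3.1]
gripper_width: 0.294
gripper_force: 29.9
```

```bash
python3 -c "
from h import *
to(.4655,.354,.1295,-30)"
```

```text
shift [ 0.     -0.0006  0.0224] turn 0.001 cur yaw 150.1 tcp [0.4658 0.3545 0.1519] J [  53.   26.  -16.    0.  -48. -173.] F [-0.1 -0.6 -3.1] t 42.35
```

Request:
{"name": "jog_arm", "arguments": {
  "rows": [
    [[0,0,0.01,0],[0,0,0.007,0],[0,0,0.003,0],[0,0,0.001,0],[0,0,0,0],[0,0,0,0],[0,0,0,0]]
  ]
}}

```text
time_s: 43.22
tcp_pos: [0.4652, 0.3543, 0.13]
ee_rot: [[-0.866, 0.5, 0.0], [0.5, 0.866, 0.001], [-0.0, 0.001, -1.0]]
wrist_force: [-0.5, 0.8, -2.1]
gripper_width: 0.292
gripper_force: 29.9
```

Request:
{"name": "jog_arm", "arguments": {
  "rows": [
    [[0,0,0.001,0],[0,0,0,0],[0,0,0,0]]
  ]
}}

```text
time_s: 43.6
tcp_pos: [0.4651, 0.3544, 0.1299]
ee_rot: [[-0.866, 0.499, 0.001], [0.499, 0.866, 0.001], [-0.0, 0.001, -1.0]]
wrist_force: [-3.0, -0.6, 6.0]
gripper_width: 0.296
gripper_force: 29.9
```

Request:
{"name": "jog_arm", "arguments": {
  "rows": [
    [[0,0,-0.001,0],[0,0,0,0],[0,0,0,0],[0,0,0,0],[0,0,0,0],[0,0,0,0],[0,0,-0.03,0],[0,0,-0.05,0],[0,0,-0.06,0],[0,0,-0.05,0],[0,0,-0.02,0],[0,0,0,0],[0,0,0,0]]
  ],
  "claw": 1
}}

```text
time_s: 45.22
tcp_pos: [0.4645, 0.3537, 0.3382]
ee_rot: [[-0.866, 0.5, -0.002], [0.5, 0.866, -0.002], [0.001, -0.003, -1.0]]
wrist_force: [0.2, 0.3, -0.2]
gripper_width: 0.999
gripper_force: 0.0
```

```bash
python3 -c "
from h import *
shot('wrist','w17')
p=F2W(-.11,0,.24); print(p); to(*p,-4)
b=cv2.imread('pics/w17.png'); cv2.imwrite('pics/m17.png',b[120:330,150:450])"
```

```text
[0.42585473 0.17648168 0.24      ]
shift [-0.0551 -0.1725  0.0985] turn -0.454 cur yaw 150.0 tcp [0.4646 0.3537 0.3379] J [  53.   16.   -1.   -0.  -73. -173.] F [-0.3 -0.5  0.4] t 45.27
```

View pics/m17.png

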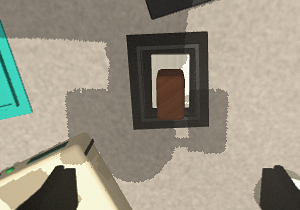

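The press stands upright inside the dark dish at crop (170,80). Next is the front cover: go outside it with the fingers closed.

Request:
{"name": "jog_arm", "arguments": {
  "rows": [
    [[-0.0138,-0.0431,0,0],[-0.0138,-0.0431,0,0],[-0.0138,-0.0431,0,0],[-0.0138,-0.0431,0,0],[0,0,0,-0.152],[0,0,0,-0.151],[0,0,0,-0.151],[0,0,0.04,0],[0,0,0.04,0],[0,0,0,0],[0,0,0,0]]
  ],
  "claw": 0
}}

```text
time_s: 46.65
tcp_pos: [0.4274, 0.1775, 0.2607]
ee_rot: [[-0.998, 0.069, 0.001], [0.069, 0.998, -0.0], [-0.001, 0.0, -1.0]]
wrist_force: [0.2, 0.2, -0.2]
gripper_width: 0.008
gripper_force: 0.0
```

```bash
python3 -c "
from h import *
p=F2W(-.12,0,.228); print(p); to(*p,-3.9); print(sense()['gripper_width'])"
```

```text
[0.41587789 0.17716183 0.228     ]
shift [ 0.0115 -0.0011  0.0327] turn -0.001 cur yaw 176.1 tcp [0.4274 0.1775 0.2607] J [  43.    8.  -24.    0.  -58. -137.] F [ 0.2  0.2 -0.2] t 46.65
0.007798452364089783
```

Request:
{"name": "jog_arm", "arguments": {
  "rows": [
    [[0,-0.001,0.02,0],[0,0,0.0125,0],[-0.012,0,0,0],[-0.012,0,0,0],[-0.012,0,0,0],[-0.012,0,0,0],[-0.012,0,0,0],[-0.012,0,0,0],[0,0,0,0]]
  ]
}}

```text
time_s: 47.78
tcp_pos: [0.4995, 0.1712, 0.2272]
ee_rot: [[-0.998, 0.07, 0.0], [0.07, 0.998, -0.0], [-0.0, -0.0, -1.0]]
wrist_force: [-1.1, 0.9, -0.6]
gripper_width: 0.007
gripper_force: 0.0
```

Request:
{"name": "jog_arm", "arguments": {
  "rows": [
    [[-0.006,0,0,0],[-0.006,0,0,0],[-0.006,0,0,0],[-0.004,0,0,0],[0,0,0,0],[0,0,0,0]]
  ]
}}

```text
time_s: 48.52
tcp_pos: [0.5204, 0.1696, 0.2275]
ee_rot: [[-0.998, 0.069, 0.0], [0.069, 0.998, -0.0], [-0.0, -0.0, -1.0]]
wrist_force: [0.1, -0.9, 0.8]
gripper_width: 0.004
gripper_force: 0.6
```

```bash
python3 -c "
from h import *
p=F2W(-.014,0,.211); print(p); to(*p,-3.9)
shot('wrist','w18')"
```

```text
[0.52163242 0.16995221 0.211     ]
shift [-0.0012  0.0004  0.0165] turn -0.001 cur yaw 176.0 tcp [0.5204 0.1696 0.2275] J [  35.   18.  -16.    0.  -56. -129.] F [ 0.1 -0.9  0.8] t 48.52
```

View pics/w18.png

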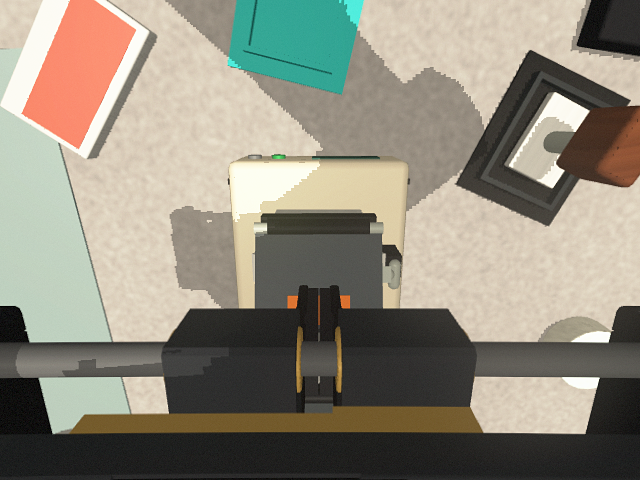

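The front cover has swung over, at (318,270), and the fingertips are on the orange pad at (320,300). Press down.

Request:
{"name": "jog_arm", "arguments": {
  "rows": [
    [[-0.001,0,0.003,0],[0,0,0.003,0],[0,0,0.003,0],[0,0,0.003,0],[0,0,0,0],[0,0,0,0]]
  ]
}}

```text
time_s: 49.32
tcp_pos: [0.5213, 0.1696, 0.215]
ee_rot: [[-0.998, 0.069, -0.001], [0.069, 0.998, -0.0], [0.001, -0.0, -1.0]]
wrist_force: [-0.7, 0.7, 0.6]
gripper_width: 0.003
gripper_force: 0.0
```

Request:
{"name": "jog_arm", "arguments": {
  "rows": [
    [[0,0,0.002,0],[0,0,0.002,0],[0,0,0,0],[0,0,0,0]]
  ]
}}

```text
time_s: 49.82
tcp_pos: [0.5214, 0.1696, 0.2113]
ee_rot: [[-0.998, 0.069, -0.0], [0.069, 0.998, -0.0], [0.0, -0.0, -1.0]]
wrist_force: [-0.4, 0.1, 0.1]
gripper_width: 0.004
gripper_force: 0.0
```

Request:
{"name": "jog_arm", "arguments": {
  "rows": [
    [[0,0,0.001,0],[0,0,0.001,0],[0,0,0.001,0],[0,0,0,0],[0,0,0,0]]
  ]
}}

```text
time_s: 50.45
tcp_pos: [0.5214, 0.1696, 0.2109]
ee_rot: [[-0.998, 0.068, 0.001], [0.068, 0.998, 0.0], [-0.001, 0.0, -1.0]]
wrist_force: [-5.0, 0.0, 12.3]
gripper_width: 0.001
gripper_force: 6.3
```

Request:
{"name": "jog_arm", "arguments": {
  "rows": [
    [[0,0,0.001,0],[0,0,0,0],[0,0,0,0]]
  ]
}}

```text
time_s: 50.82
tcp_pos: [0.5215, 0.1697, 0.2109]
ee_rot: [[-0.998, 0.068, 0.002], [0.068, 0.998, -0.0], [-0.002, 0.0, -1.0]]
wrist_force: [-7.2, -0.3, 17.4]
gripper_width: 0.009
gripper_force: 8.4
```

Solid contact at 0.141 m, so the front cover is shut. Now the back cover.

Request:
{"name": "jog_arm", "arguments": {
  "rows": [
    [[0,0,-0.03,0],[0,0,-0.05,0],[0,0,-0.01,0],[-0.042,0,0,0],[-0.042,0,0,0],[-0.042,0,0,0],[0,0,0,0],[0,0,0,0]]
  ]
}}

```text
time_s: 51.82
tcp_pos: [0.6465, 0.1607, 0.2962]
ee_rot: [[-0.998, 0.07, -0.002], [0.07, 0.998, -0.001], [0.002, -0.001, -1.0]]
wrist_force: [0.0, -0.5, -0.4]
gripper_width: 0.007
gripper_force: 0.0
```

```bash
python3 -c "
from h import *
p=F2W(.112,0,.2275); print(p); to(*p,-3.9); p=F2W(.014,0,.2275); to(*p,-3.9)"
```

```text
[0.64734064 0.16138229 0.2275    ]
shift [-0.0009  0.0008  0.0687] turn -0.002 cur yaw 176.0 tcp [0.6465 0.1607 0.2962] J [  28.   26.    7.   -0.  -71. -122.] F [ 0.  -0.5 -0.4] t 51.83
shift [0.0971 0.0006 0.0689] turn -0.002 cur yaw 176.0 tcp [0.6465 0.1607 0.2962] J [  28.   26.    7.   -0.  -71. -122.] F [ 0.  -0.5 -0.4] t 51.83
```

Request:
{"name": "jog_arm", "arguments": {
  "rows": [
    [[0,0,0.03,0],[0,0,0.03,0],[0,0,0.0085,0],[0.012,0,0,0],[0.012,0,0,0],[0.012,0,0,0],[0.012,0,0,0],[0.012,0,0,0],[0.012,0,0,0],[0,0,0,0]]
  ]
}}

```text
time_s: 53.08
tcp_pos: [0.5742, 0.1659, 0.2289]
ee_rot: [[-0.998, 0.069, -0.001], [0.069, 0.998, -0.0], [0.001, -0.0, -1.0]]
wrist_force: [-0.4, -0.5, 0.1]
gripper_width: 0.007
gripper_force: 0.0
```

Request:
{"name": "jog_arm", "arguments": {
  "rows": [
    [[0.006,0,0,0],[0.006,0,0,0],[0.006,0,0,0],[0.006,0,0,0],[0.001,0,0,0],[0,0,0,0],[0,0,0,0]]
  ]
}}

```text
time_s: 53.95
tcp_pos: [0.5502, 0.1676, 0.2289]
ee_rot: [[-0.998, 0.069, -0.001], [0.069, 0.998, -0.0], [0.001, -0.0, -1.0]]
wrist_force: [-0.8, 0.5, 1.3]
gripper_width: 0.008
gripper_force: 0.7
```

Request:
{"name": "jog_arm", "arguments": {
  "rows": [
    [[0,0,0.003,0],[0,0,0.003,0],[0,0,0.003,0],[0,0,0.003,0],[0,0,0.003,0],[0,0,0,0],[0,0,0,0]]
  ]
}}

```text
time_s: 54.82
tcp_pos: [0.5505, 0.1676, 0.2138]
ee_rot: [[-0.998, 0.069, 0.0], [0.069, 0.998, -0.0], [-0.0, -0.0, -1.0]]
wrist_force: [-0.4, 0.2, -0.2]
gripper_width: 0.004
gripper_force: 0.0
```

Request:
{"name": "jog_arm", "arguments": {
  "rows": [
    [[0,0,0.002,0],[0,0,0.002,0],[0,0,0.001,0],[0,0,0.001,0],[0,0,0,0],[0,0,0,0]]
  ]
}}

```text
time_s: 55.58
tcp_pos: [0.5504, 0.1677, 0.2109]
ee_rot: [[-0.998, 0.068, 0.002], [0.068, 0.998, 0.0], [-0.002, 0.0, -1.0]]
wrist_force: [-6.0, 0.1, 12.4]
gripper_width: 0.008
gripper_force: 6.6
```

Request:
{"name": "jog_arm", "arguments": {
  "rows": [
    [[0,0,-0.03,0],[0,0,-0.05,0],[0,0,-0.03,0],[0.05,-0.02,-0.01,0],[0.04,-0.05,0,0],[0,-0.04,0,0],[0,-0.04,0,0],[0,0,0,0],[0,0,0,0]]
  ]
}}

```text
time_s: 56.7
tcp_pos: [0.4513, 0.0254, 0.3279]
ee_rot: [[-0.998, 0.07, 0.0], [0.07, 0.998, 0.0], [-0.0, 0.0, -1.0]]
wrist_force: [0.3, 0.3, 0.8]
gripper_width: 0.001
gripper_force: 0.0
```

```bash
python3 -c "
from h import *
shot('wrist','w19'); shot('scene','s19'); shot('top','t19')
print(sense()['tcp_pos'])
a=cv2.imread('pics/w19.png'); m=camera_model('scene'); u,v=proj(m,[[.52,.23,.1]])[0].astype(int)
s=cv2.imread('pics/s19.png')[v-75:v+75,u-100:u+100]
cv2.imwrite('pics/m19.png',np.hstack([cv2.resize(a,(400,300)),cv2.resize(s,(400,300))]))"
```

```text
[0.45145193 0.02604565 0.32773321]
```

View pics/m19.png

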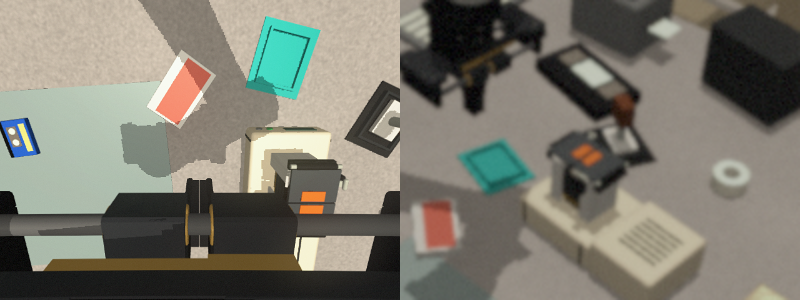

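Both covers lie level and shut, with the orange pads at (585,155) in the right panel. The press stands upright in its dark dish and the bystanders are in place, so I'm handing the job in.

```bash
python3 -c "
from station import *
print(finish_job())"
```

```text
the job is handed in; nothing more can be done
None
```

The job is handed in at about 57 s: the three dark-grey cassettes are stacked in the hopper, the plate looked latched (stack top about 0.101 m by camera), the press is back upright in its dark dish, and both covers are pressed shut.

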